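Clear a run of tabs on the timer dial with a fingertip

ROBOT

A 6-joint arm with a two-finger parallel gripper is mounted at the origin on a cart in front of the work surface, level with it; the furniture and walls round the work are solid. World frame = base frame: x ahead of the robot, y to its left, z up, the work surface at z = 0. Lengths are in m, angles in rad, forces in N, time in s.
With the tool pointing down it reaches from about 0.35 to 0.775 m from the base axis. Payload 7.3 kg.
Tool frame: the origin (TCP) lies on the centre line of the jaws, within the pads' length; the fingertips stand 8 mm ahead of it and the grasp point (between the pads) lies 11 mm behind it; z points along the fingers, y is the line along which they close (so a half turn about z gives the same grasp; the last joint's range is limited). The gripper opens to 92 mm and grips with 3 to 60 N. Pads are 19 mm wide; open, the fingers measure 130 mm over their backs; the gripper's body (75 mm by 190 mm) begins 47 mm behind the grasp point.
Start: joints at [-1.384, 0.342, 1.524, -0, 1.275, -0.146], TCP at [0.172, -0.496, 0.235] pointing down, gripper open.
Joint ranges: [-2.53, 2.53], [-0.77, 2.02], [0.04, 2.7], [-1, 4.14], [0.28, 2.66], [-3.11, 3.11]. Speed limits (rad/s): [2.57, 2.57, 3.14, 3.14, 3.14, 3.14].

INTERFACE

Orientations are given as [roll, pitch, yaw] about the fixed x, y, z axes, in that order (R = Rz(yaw) Ry(pitch) Rx(roll)).
In Python, from cell import env gives the robot as it stands.
- The arm moves only by the shell command python3 inch.py 'ROWS' [OPENING] [FORCE]. ROWS is a JSON list of rows, 1 to 5 of them, each of 6 numbers: dx, dy, dz in a scale on which 1.0 is 100 cm, then a rotation vector rx, ry, rz in normalised numbers (1 is 45 degrees); each row shifts and turns the commanded pose from where the row before left it, along the tool's axes as they then stand; what a row does not reach is not made up. A row lasts 1/12 s, in which the tool goes at most 0.0417 m and 0.125 rad, less where a joint would pass 70% of its speed; a pose out of reach is approached as far as the arm can. OPENING is the finger opening in m, set as the command begins (- or left out keeps the last). The fingers move at their own pace and stop on an object; FORCE is the grip in N (left out, the last holds). Time passes only in rows, so rows that do not move let the fingers close. It prints the time, the measured TCP pose, the force, the opening and the grip force at its end. Shift and turn numbers lie between -1 and 1, and a call with a number outside is refused. Input that does not fit is refused with a message, and nothing moves.
- env.get_state(): the state, without advancing time (a new reading comes with each control period).
- env.get_image(name): name is "side" or "top"; returns the picture (420x560x3 uint8, red, green, blue); there is no depth.
- env.camera_model(name): a dict with "mtx" (3x3 intrinsics, pixels), "D" ([k1, k2, p1, p2, k3] as OpenCV has them; the pictures are not rectified), "position" and "attitude" of the camera in the world. Camera axes: x right, y down, z forward; pixel columns grow to the right and rows downward; lengths in m; the calibration is good to about 2 mm. A picture is of the moment at which its call begins. camera_model takes no time and is no camera call.
- env.sign_off(): hands the job in; it is judged then, once.
The state is a dict: "clock": time; "joint_positions": joint angles; "dq": joint speeds; "joint_torque": joint torques, N m; "tool_pos": TCP position; "ee_rot": TCP orientation; "ft_force": force on the tool from outside, world axes, zero at the start; "moment": the same for the moment, N m; "grip_width": finger opening in m; "grip_force": force on a finger pad.
Only numpy, scipy, OpenCV 4.12 (cv2) and the standard library are available. Lean on these libraries where they do the work, as an engineer would, in place of code of your own. Each camera call takes 0.05 s, during which the arm holds its last target. There are 200 camera calls.

TASK

On the round timer dial, start at the fixed round post and run the closed fingertips lightly along the curved row of four low tabs, clockwise seen from above, so that they tip over one after another in that order and all four lie flat. Stop before the tall tab: it and the three tabs behind it must stay standing. Pinch and lift nothing, press only lightly, do not push the dial out of place, and leave the things round it where they are.

Things in the scene. Friction and masses are not known exactly. Their poses are not given: they have to be found in the camera images.
- dial: Loose round timer dial, about 2 kg: aluminium disc 260 mm across, 22 mm high; origin under its centre, z up. Nine stations on a 100 mm radius circle on its top, 40 degrees apart; clockwise from above, by angle from its own x axis: round post +80, four low tabs +40, 0, -40, -80, tall tab -120, rear tabs -160, -200, -240. A hub 40 mm across, 12 mm high stands in the middle.
- post (a point): Centre of the top of the fixed round post: 22 mm across, rising 24 mm above the dial's face. It marks where the run of low tabs begins.
- tab1 (a joint): Hinge angle of the first low tab clockwise from the post: a flap 18 mm wide (radially), 4 mm thick, 28 mm long. 0: standing, leaning back 0.25 rad towards the post side on its stop; grows as it tips clockwise. Past about 0.25 rad it falls by its own weight to 1.78, flat on the dial, and stays. It cannot tip the other way. About 0.05 N tips it.
- tab1_foot (a point): Foot (hinge point) of the first low tab, 3 mm above the dial's face; fixed on the dial.
- tab2 (a joint): Hinge angle of the second low tab clockwise from the post: a flap 18 mm wide (radially), 4 mm thick, 28 mm long. 0: standing, leaning back 0.25 rad towards the post side on its stop; grows as it tips clockwise. Past about 0.25 rad it falls by its own weight to 1.78, flat on the dial, and stays. It cannot tip the other way. About 0.05 N tips it.
- tab2_foot (a point): Foot (hinge point) of the second low tab, 3 mm above the dial's face; fixed on the dial.
- tab3 (a joint): Hinge angle of the third low tab clockwise from the post: a flap 18 mm wide (radially), 4 mm thick, 28 mm long. 0: standing, leaning back 0.25 rad towards the post side on its stop; grows as it tips clockwise. Past about 0.25 rad it falls by its own weight to 1.78, flat on the dial, and stays. It cannot tip the other way. About 0.05 N tips it.
- tab3_foot (a point): Foot (hinge point) of the third low tab, 3 mm above the dial's face; fixed on the dial.
- tab4 (a joint): Hinge angle of the fourth low tab clockwise from the post: a flap 18 mm wide (radially), 4 mm thick, 28 mm long. 0: standing, leaning back 0.25 rad towards the post side on its stop; grows as it tips clockwise. Past about 0.25 rad it falls by its own weight to 1.78, flat on the dial, and stays. It cannot tip the other way. About 0.05 N tips it.
- tab4_foot (a point): Foot (hinge point) of the fourth low tab, 3 mm above the dial's face; fixed on the dial.
- tall_tab (a joint): Hinge angle of the tall tab, the fifth clockwise from the post: like the low tabs but 45 mm long. 0: standing (leaning back 0.25 rad counter-clockwise), 1.78: fallen clockwise.
- tall_tab_foot (a point): Foot of the tall tab, 3 mm above the dial's face; fixed on the dial.
- rear_tab1 (a joint): Hinge angle of rear tab 1, 1 station(s) clockwise past the tall tab; same shape and values as a low tab (0 standing, 1.78 fallen).
- rear_tab2 (a joint): Hinge angle of rear tab 2, 2 station(s) clockwise past the tall tab; same shape and values as a low tab (0 standing, 1.78 fallen).
- rear_tab3 (a joint): Hinge angle of rear tab 3, 3 station(s) clockwise past the tall tab; same shape and values as a low tab (0 standing, 1.78 fallen).
- roll: White roll of blank tags standing on end, loose, 64 mm across and 46 mm high; origin at the centre of its underside. Bystander.
- open_jar: Open stainless sample jar, loose, 89 mm across and 69 mm high; origin at the centre of its underside. Bystander.
- thermometer: Probe thermometer lying on the table, loose, 175 mm long (along its y), 28 mm wide and 14 mm high; origin under its centre. Bystander.
- tag_box: Small closed grey box, loose, 128 x 92 x 50 mm (x, y, z); origin at the centre of its underside. Bystander.

How it is judged:
By the outcome, as a careful person would: the job done as asked, in the order asked, and still so for the second after the job is handed in, with the robot touching nothing.
It also fails if it takes over 48 s, if anything falls off the work surface, if the arm or the gripper's body presses on something with over 40 N, if the wrist force passes 120 N, or if a joint passes its speed limit or range.

## Working session

There is one attempt and no reset: what is moved stays moved. The work goes in short steps, Python scripts to look and compute and a shell command to move; the robot and the scene stay as the last step left them, time stands still between calls to the robot, and variables do not carry over. Pictures are saved under pics/ and viewed, at most 10 in all, crops included, and the job is handed in when it is done.

```bash
ls; mkdir -p pics
python3 - <<'E'
from cell import env
import cv2
for n in("top","side"):
    cv2.imwrite(f"pics/{n}0.png",env.get_image(n)[:,:,::-1]); print(env.camera_model(n))
print(env.get_state())
E
```

```text
cell.py
inch.py
pics
{'mtx': array([[419.65396387,   0.        , 277.66997906],
       [  0.        , 419.65396387, 209.49104933],
       [  0.        ,   0.        ,   1.        ]]), 'D': array([-0.10063153,  0.        ,  0.        ,  0.        ,  0.        ]), 'position': array([0.45448288, 0.2068037 , 1.15212345]), 'attitude': array([-3.03035199,  0.01561652, -1.57919303])}
{'mtx': array([[512.51719121,   0.        , 281.17555146],
       [  0.        , 512.51719121, 212.05671121],
       [  0.        ,   0.        ,   1.        ]]), 'D': array([-0.10573709,  0.        ,  0.        ,  0.        ,  0.        ]), 'position': array([ 0.5107255 , -0.83289367,  0.73175772]), 'attitude': array([-2.12629955, -0.00960532, -0.05066111])}
{'clock': 0.1, 'joint_positions': array([-1.38398134e+00,  3.42647163e-01,  1.52491261e+00, -6.34533416e-06,
        1.27542191e+00, -1.45970253e-01]), 'dq': array([-0.00024372, -0.00162019, -0.00097799,  0.00266962,  0.00040288,
        0.00145777]), 'joint_torque': array([ 1.58597657e-03, -4.32004666e+01, -2.44694102e+01,  7.19038839e-02,
        5.26355475e-02, -3.66833603e-05]), 'tool_pos': array([ 0.17147255, -0.49583167,  0.23412062]), 'ee_rot': array([-3.14021752e+00, -1.96032827e-04,  3.32786960e-01]), 'ft_force': array([-0.3169931 , -0.4184966 , -0.51706502]), 'moment': array([-0.01158156, -0.02386706,  0.01199189]), 'grip_force': 0.0, 'grip_width': 0.0920105097421572}
```

View pics/top0.png

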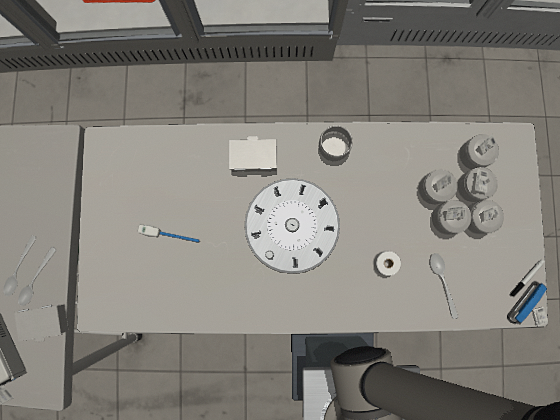

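View pics/side0.png

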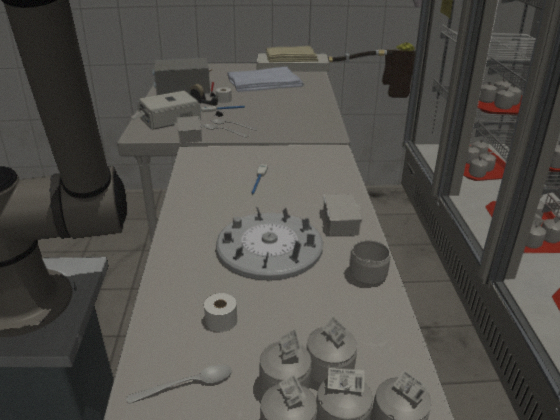

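Run:
```python
import cv2
a=cv2.imread("pics/top0.png")[172:280,238:346]
b=cv2.imread("pics/side0.png")[195:285,205:335]
cv2.imwrite("pics/c1.png",cv2.resize(a,None,fx=5.5,fy=5.5,interpolation=cv2.INTER_CUBIC))
cv2.imwrite("pics/c2.png",cv2.resize(b,None,fx=6,fy=6,interpolation=cv2.INTER_CUBIC))
```

```text
(no output)
```

View pics/c1.png

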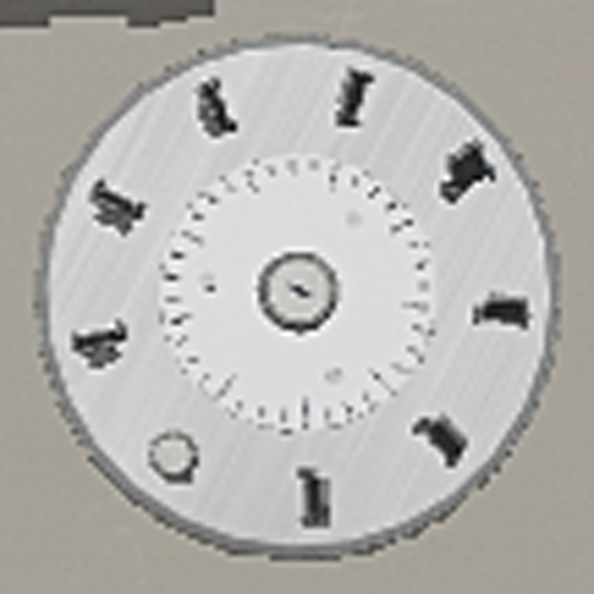

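View pics/c2.png

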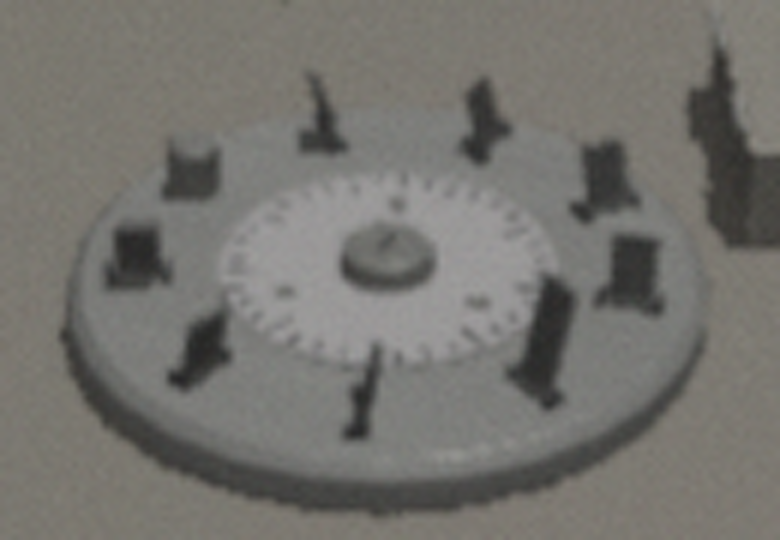

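```bash
cat > h.py <<'E'
from cell import env
import numpy as np,cv2
from scipy.spatial.transform import Rotation as R
def ray(n,uv,z):
    c=env.camera_model(n); p=cv2.undistortPoints(np.array([[uv]],float),c["mtx"],c["D"])[0,0]
    d=R.from_euler("xyz",c["attitude"]).apply([p[0],p[1],1]); o=c["position"]
    return (o+d*(z-o[2])/d[2])[:2]
def proj(n,P):
    c=env.camera_model(n); r=R.from_euler("xyz",c["attitude"]).inv()
    return cv2.projectPoints(r.apply(np.array(P,float)-c["position"]),np.zeros(3),np.zeros(3),c["mtx"],c["D"])[0][:,0]
E
python3 - <<'E'
from h import *
t=lambda x,y:(238+(x+.5)/5.5-.5,172+(y+.5)/5.5-.5)
s=lambda x,y:(205+(x+.5)/6-.5,195+(y+.5)/6-.5)
h1=ray("top",t(299,290),.034);p1=ray("top",t(173,455),.046)
h2=ray("side",s(389,250),.034);p2=ray("side",s(194,148),.046)
print(h1,p1,h2,p2)
for p in(p1-h1,p2-h2):print(np.hypot(*p),np.degrees(np.arctan2(p[1],p[0]))-80)
# disc edge: fit circle to rim points on z=.022 from crop
E_=[ray("top",t(*q),.022) for q in((47,292),(553,292),(300,37),(300,547),(120,110),(480,474))]
A=np.array(E_);s_=np.linalg.lstsq(np.c_[2*A,np.ones(6)],(A**2).sum(1),rcond=None)[0];print("rim",s_[:2],np.sqrt(s_[2]+s_[:2]@s_[:2]))
c=(h1+h2)/2
for y in [np.degrees(np.arctan2(*(p1-h1)[::-1]))-80]:
  for a in(80,40,0,-40,-80,-120):
    P=c+.1*np.array([np.cos(np.radians(a+y)),np.sin(np.radians(a+y))]); q=proj("top",[[*P,.025]])[0]; print(a,P,((q+.5-[238,172])*5.5).round())
E
```

```text
[0.53931707 0.18540919] [0.46001756 0.24667747] [0.540579   0.18060034] [0.46185915 0.2403015 ]
0.10021085158355382 62.30965717000578
0.09879799445765136 62.82330921012465
rim [0.54063945 0.1847597 ] 0.12520383242693373
80 [0.46081538 0.24414413] [180. 454.]
40 [0.51862853 0.28070573] [105. 336.]
0 [0.58641732 0.27155196] [123. 198.]
-40 [0.63246261 0.22096597] [225. 104.]
-80 [0.63521931 0.15261752] [363.  97.]
-120 [0.59339752 0.09848759] [475. 180.]
```

The post is at crop (175,457). Clockwise from it are tab1 (100,343), tab2 (117,207), tab3 (215,108), tab4 (353,97) and the tall tab (467,172). The dial centre is near (0.540, 0.183) with a yaw of about 62.5°. I'm moving above the gap after the post with the fingers closed.

Units first: turns go in shares of 45 degrees. So -0.12 rad / 0.7854 = -0.1528.

```bash
python3 inch.py '[[0.04, 0, 0, 0, 0, 0], [0.04, 0, 0, 0, 0, 0], [0.04, 0, 0, 0, 0, 0], [0.04, 0, 0, 0, 0, 0], [0.04, 0, 0, 0, 0, 0]]' 0 3
python3 inch.py '[[0.019, -0.034, 0, 0, 0, 0], [0.019, -0.034, 0, 0, 0, 0], [0.019, -0.034, 0, 0, 0, 0], [0.019, -0.034, 0, 0, 0, 0], [0.019, -0.034, 0, 0, 0, 0]]'
python3 inch.py '[[0.019, -0.034, 0, 0, 0, 0], [0.019, -0.034, 0, 0, 0, 0], [0.019, -0.034, 0, 0, 0, 0], [0.019, -0.034, 0, 0, 0, 0], [0.019, -0.034, 0, 0, 0, 0]]'
python3 inch.py '[[0.019, -0.034, 0, 0, 0, 0], [0.019, -0.034, 0, 0, 0, 0], [0.019, -0.034, 0, 0, 0, 0], [0.019, -0.034, 0, 0, 0, 0], [0.019, -0.034, 0, 0, 0, 0]]'
python3 inch.py '[[0.019, -0.034, 0, 0, 0, 0], [0.019, -0.034, 0, 0, 0, 0], [0.019, -0.034, 0, 0, 0, 0], [0, 0, 0, 0, 0, -0.1528], [0, 0, 0, 0, 0, -0.1528]]'
python3 inch.py '[[0, 0, 0, 0, 0, -0.1528], [0, 0, 0, 0, 0, -0.1528], [0, 0, 0, 0, 0, -0.1528], [0, 0, 0, 0, 0, -0.1528], [0, 0, 0, 0, 0, -0.1528]]'
python3 inch.py '[[0, 0, 0, 0, 0, -0.1528], [0, 0, 0, 0, 0, -0.1528], [0, 0, 0, 0, 0, -0.1528], [0, 0, 0, 0, 0, -0.1528], [0, 0, 0, 0, 0, -0.1528]]'
python3 inch.py '[[0, 0, 0, 0, 0, -0.1528], [0, 0, 0, 0, 0, -0.1528], [0, 0, 0, 0, 0, -0.1528], [0, 0, 0, 0, 0, -0.1528], [0, 0, 0, 0, 0, -0.1528]]'
python3 inch.py '[[0, 0, 0, 0, 0, -0.1528], [0, 0, 0, 0, 0, -0.1528], [0, 0, 0, 0, 0, -0.1528], [0, 0, 0, 0, 0, -0.1528], [0, 0, 0, 0, 0, -0.1528]]'
python3 inch.py '[[0, 0, 0, 0, 0, -0.1528], [0, 0, 0, 0, 0, -0.1528], [0, 0, 0, 0, 0, -0.1528], [0, 0, 0, 0, 0, -0.1528], [0, 0, 0, 0, 0, -0.1528]]'
python3 inch.py '[[0, 0, 0, 0, 0, -0.1528], [0, 0, 0, 0, 0, -0.1528], [0, 0, 0, 0, 0, 0], [0, 0, 0, 0, 0, 0]]'
```

```text
clock: 0.52
tool_pos: [0.362, -0.4298, 0.2344]
ee_rot: [-3.141, 0.0, 0.332]
ft_force: [0.4, -1.0, 0.1]
grip_width: 0.0631
grip_force: 0.0
clock: 0.93
tool_pos: [0.3946, -0.2372, 0.2343]
ee_rot: [-3.141, 0.0, 0.333]
ft_force: [0.3, -0.1, 1.1]
grip_width: 0.03
grip_force: 0.0
clock: 1.35
tool_pos: [0.4288, -0.0455, 0.2346]
ee_rot: [-3.141, 0.0, 0.332]
ft_force: [0.9, -0.5, -0.3]
grip_width: 0.001
grip_force: 0.0
clock: 1.77
tool_pos: [0.463, 0.1463, 0.2345]
ee_rot: [3.141, 0.0, 0.333]
ft_force: [1.3, 0.3, 0.6]
grip_width: 0.0007
grip_force: 0.0
clock: 2.18
tool_pos: [0.4834, 0.2615, 0.2337]
ee_rot: [-3.141, 0.001, 0.582]
ft_force: [0.3, -0.6, -0.2]
grip_width: 0.0008
grip_force: 0.0
clock: 2.6
tool_pos: [0.4836, 0.2592, 0.2342]
ee_rot: [-3.141, 0.001, 1.179]
ft_force: [0.3, 0.8, -0.2]
grip_width: 0.0003
grip_force: 0.0
clock: 3.02
tool_pos: [0.4836, 0.2592, 0.2342]
ee_rot: [-3.141, 0.0, 1.779]
ft_force: [0.4, -0.2, -0.0]
grip_width: 0.0005
grip_force: 0.0
clock: 3.43
tool_pos: [0.4836, 0.2592, 0.2342]
ee_rot: [-3.141, -0.0, 2.379]
ft_force: [0.6, 0.4, -0.3]
grip_width: 0.0005
grip_force: 0.0
clock: 3.85
tool_pos: [0.4836, 0.2592, 0.2342]
ee_rot: [-3.141, -0.001, 2.979]
ft_force: [-0.2, -0.2, 0.0]
grip_width: 0.0001
grip_force: 0.0
clock: 4.27
tool_pos: [0.4836, 0.2592, 0.2342]
ee_rot: [3.142, -0.001, -2.704]
ft_force: [0.7, 0.0, 0.7]
grip_width: 0.0004
grip_force: 0.0
clock: 4.6
tool_pos: [0.4837, 0.2592, 0.2344]
ee_rot: [3.141, -0.001, -2.474]
ft_force: [0.6, -0.7, -0.2]
grip_width: 0.0007
grip_force: 0.0
```

```bash
python3 inch.py '[[0, 0.005, 0.032, 0, 0, 0], [0, 0, 0.032, 0, 0, 0], [0, 0, 0.032, 0, 0, 0], [0, 0, 0.032, 0, 0, 0], [0, 0, 0.032, 0, 0, 0]]'
python3 - <<'E'
from h import *
a=env.get_image("top")[:,:,::-1][162:290,228:356]
b=env.get_image("side")[:,:,::-1][185:285,205:335]
cv2.imwrite("pics/d.png",np.hstack([cv2.resize(a,(400,400),interpolation=2),cv2.resize(b,(400,308),interpolation=2)[:400] if 0 else cv2.copyMakeBorder(cv2.resize(b,(400,308),interpolation=2),0,92,0,0,0)]))
s=env.get_state();print(s["tool_pos"],proj("top",[s["tool_pos"]+[0,0,-.008]]),proj("side",[s["tool_pos"]+[0,0,-.008]]))
E
```

```text
clock: 5.02
tool_pos: [0.4806, 0.2632, 0.0733]
ee_rot: [-3.141, 0.0, -2.474]
ft_force: [1.5, 0.1, 0.5]
grip_width: 0.0003
grip_force: 0.0
[0.47741136 0.26188085 0.0700566 ] [[262.91532452 247.60005786]] [[243.11138113 209.06786527]]
```

View pics/d.png

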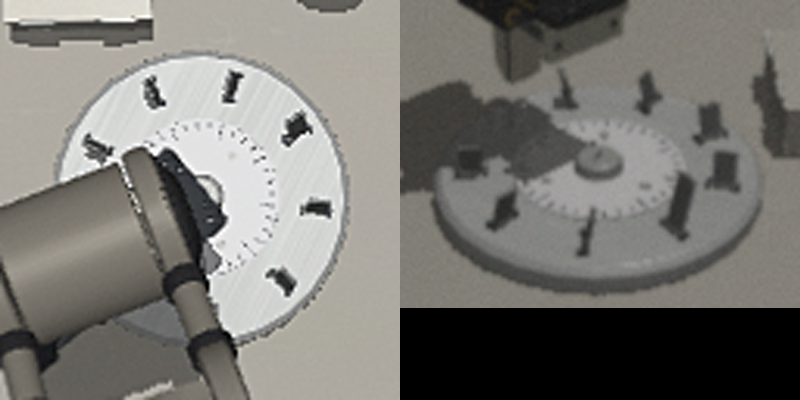

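Side view: the fingertips are at about (244,208), which matches the projected (243,209), so the calibration agrees with the arm. All tabs are standing. Next I descend and do the first part of the sweep, about 0.8 rad.

To row units: 0.08 rad / 0.7854 = 0.1019.

```bash
python3 inch.py '[[-0.002, 0, 0.011, 0, 0, 0], [0, 0, 0.01, 0, 0, 0], [0, 0, 0, 0, 0, 0]]'
python3 inch.py '[[-0.008, -0.0003, 0, 0, 0, 0.1019], [-0.008, -0.0003, 0, 0, 0, 0.1019], [-0.008, -0.0003, 0, 0, 0, 0.1019], [-0.008, -0.0003, 0, 0, 0, 0.1019], [-0.008, -0.0003, 0, 0, 0, 0.1019]]'
python3 - <<'E'
from h import *
s=env.get_state();p=s["tool_pos"]-[.540,.182,0];print(np.hypot(p[0],p[1]),np.degrees(np.arctan2(p[1],p[0])),np.degrees(s["ee_rot"][2])-90+360)
E
```

```text
clock: 5.37
tool_pos: [0.4825, 0.2645, 0.0533]
ee_rot: [-3.142, -0.0, -2.471]
ft_force: [-0.7, -0.3, -0.7]
grip_width: 0.0008
grip_force: 0.0
clock: 5.78
tool_pos: [0.5188, 0.2832, 0.0553]
ee_rot: [3.141, 0.003, -2.875]
ft_force: [0.3, 0.4, -0.4]
grip_width: 0.0002
grip_force: 0.0
0.10339706270179912 101.84848040057169 105.28997807150216
```

```bash
python3 inch.py '[[0, 0, 0, 0, 0, 0], [0, 0, 0, 0, 0, 0]]'
python3 - <<'E'
from h import *
b=env.get_image("side")[:,:,::-1][185:285,205:335]
cv2.imwrite("pics/e.png",cv2.resize(b,(780,600),interpolation=2))
E
```

```text
clock: 5.95
tool_pos: [0.5182, 0.2827, 0.0547]
ee_rot: [3.142, 0.002, -2.868]
ft_force: [-0.3, -0.0, -0.5]
grip_width: 0.0007
grip_force: 0.0
```

View pics/e.png

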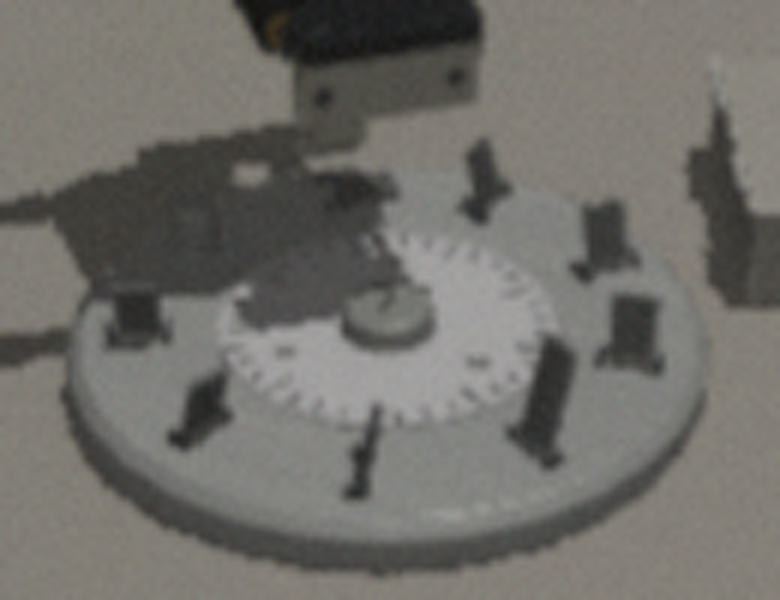

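Tab1 lies flat at (355,188), tab2 at (485,180) is standing, and the dial hasn't moved. I'm lowering 6 mm in the free gap and continuing past tab2 and tab3.

To row units: 0.08 rad / 0.7854 = 0.1019.

```bash
python3 inch.py '[[-0.008, -0.0013, 0.002, 0, 0, 0.1019], [-0.008, -0.0013, 0.002, 0, 0, 0.1019], [-0.008, -0.0013, 0.002, 0, 0, 0.1019], [-0.008, -0.0003, 0, 0, 0, 0.1019], [-0.008, -0.0003, 0, 0, 0, 0.1019]]'
python3 inch.py '[[-0.008, -0.0003, 0, 0, 0, 0.1019], [-0.008, -0.0003, 0, 0, 0, 0.1019], [-0.008, -0.0003, 0, 0, 0, 0.1019], [-0.008, -0.0003, 0, 0, 0, 0.1019], [-0.008, -0.0003, 0, 0, 0, 0.1019]]'
python3 - <<'E'
from h import *
s=env.get_state();p=s["tool_pos"]-[.540,.182,0];print(np.hypot(p[0],p[1]),np.degrees(np.arctan2(p[1],p[0])),np.degrees(s["ee_rot"][2])-90+360)
E
```

```text
clock: 6.42
tool_pos: [0.5578, 0.2825, 0.0479]
ee_rot: [-3.141, -0.0, 3.011]
ft_force: [-0.4, -0.0, 0.5]
grip_width: 0.0007
grip_force: 0.0
clock: 6.83
tool_pos: [0.5955, 0.2697, 0.048]
ee_rot: [-3.141, -0.0, 2.611]
ft_force: [0.2, -1.2, 0.2]
grip_width: 0.0007
grip_force: 0.0
0.10377129457130425 57.65591744112421 419.6024966800326
```

To row units: 0.08 rad / 0.7854 = 0.1019.

```bash
python3 inch.py '[[-0.008, -0.0013, 0, 0, 0, 0.1019], [-0.008, -0.0013, 0, 0, 0, 0.1019], [-0.008, -0.0013, 0, 0, 0, 0.1019], [-0.008, -0.0003, 0, 0, 0, 0.1019], [-0.008, -0.0003, 0, 0, 0, 0.1019]]'
python3 inch.py '[[-0.008, -0.0003, 0, 0, 0, 0.1019], [-0.008, -0.0003, 0, 0, 0, 0.1019], [-0.008, -0.0003, 0, 0, 0, 0.1019], [-0.008, -0.0003, 0, 0, 0, 0.1019], [0, 0, 0, 0, 0, 0]]'
python3 - <<'E'
from h import *
b=env.get_image("side")[:,:,::-1][185:285,205:335]
cv2.imwrite("pics/f.png",cv2.resize(b,(780,600),interpolation=2))
s=env.get_state();p=s["tool_pos"]-[.540,.182,0];print(np.hypot(p[0],p[1]),np.degrees(np.arctan2(p[1],p[0])),np.degrees(s["ee_rot"][2])-90)
E
```

```text
clock: 7.25
tool_pos: [0.6235, 0.2406, 0.0481]
ee_rot: [-3.141, 0.0, 2.211]
ft_force: [-0.1, -0.7, -0.1]
grip_width: 0.0004
grip_force: 0.0
clock: 7.67
tool_pos: [0.6387, 0.2113, 0.048]
ee_rot: [3.142, 0.001, 1.89]
ft_force: [-0.3, 0.1, -0.4]
grip_width: 0.0005
grip_force: 0.0
0.10286036291939037 17.003127802141705 18.547756626649104
```

View pics/f.png

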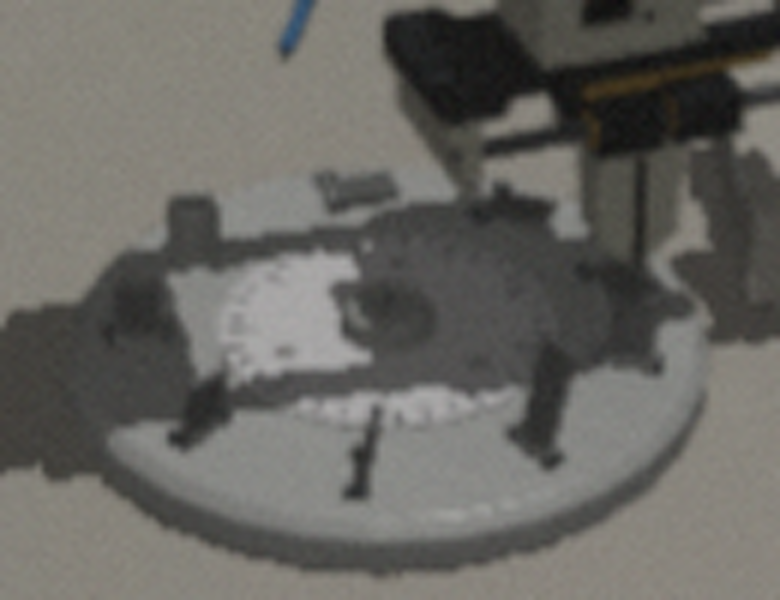

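Tab1 at (355,188) and tab2 at (515,205) are flat, tab3 at (600,270) is down, and the tall tab is standing. Now the last stretch over tab4, then straight up.

To row units: 0.08 rad / 0.7854 = 0.1019.

```bash
python3 inch.py '[[-0.008, -0.0008, 0, 0, 0, 0.1019], [-0.008, -0.0008, 0, 0, 0, 0.1019], [-0.008, -0.0003, 0, 0, 0, 0.1019], [-0.008, -0.0003, 0, 0, 0, 0.1019], [-0.008, -0.0003, 0, 0, 0, 0.1019]]'
python3 inch.py '[[-0.008, -0.0003, 0, 0, 0, 0.1019], [-0.008, -0.0003, 0, 0, 0, 0.1019], [-0.008, -0.0003, 0, 0, 0, 0.1019], [0, 0, 0, 0, 0, 0], [0, 0, 0, 0, 0, 0]]'
python3 inch.py '[[0, 0, 0, 0, 0, 0], [0, 0, 0, 0, 0, 0], [0, 0, -0.01, 0, 0, 0], [0, 0, -0.04, 0, 0, 0], [0, 0, -0.04, 0, 0, 0]]'
python3 inch.py '[[0, 0, -0.04, 0, 0, 0], [0, 0, -0.04, 0, 0, 0], [0, 0, -0.04, 0, 0, 0], [0, 0, 0, 0, 0, 0], [0, 0, 0, 0, 0, 0]]'
python3 - <<'E'
from h import *
b=env.get_image("side")[:,:,::-1][185:285,205:335]
cv2.imwrite("pics/g.png",cv2.resize(b,(780,600),interpolation=2))
cv2.imwrite("pics/gt.png",env.get_image("top")[:,:,::-1])
E
```

```text
clock: 8.13
tool_pos: [0.6421, 0.1733, 0.0479]
ee_rot: [-3.141, -0.0, 1.493]
ft_force: [-0.2, 0.0, -0.9]
grip_width: 0.0008
grip_force: 0.0
clock: 8.55
tool_pos: [0.6376, 0.1498, 0.0479]
ee_rot: [-3.142, -0.0, 1.257]
ft_force: [-1.0, 1.0, 0.1]
grip_width: 0.0007
grip_force: 0.0
clock: 8.97
tool_pos: [0.6364, 0.1497, 0.1373]
ee_rot: [-3.137, 0.002, 1.254]
ft_force: [0.7, 0.6, 0.2]
grip_width: 0.0007
grip_force: 0.0
clock: 9.38
tool_pos: [0.6388, 0.15, 0.2618]
ee_rot: [3.135, -0.003, 1.254]
ft_force: [0.2, -0.4, -0.0]
grip_width: 0.0004
grip_force: 0.0
```

View pics/g.png

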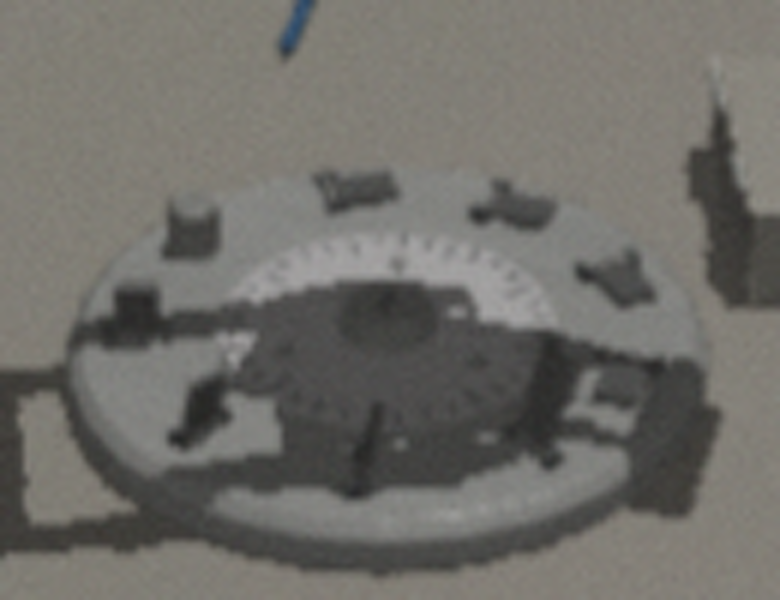

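All four low tabs lie flat, at (355,188), (515,205), (620,280) and (620,385). The tall tab at (545,400) and the rear tabs at (360,450), (200,410) and (130,315) are standing, and the dial is in place.

```bash
python3 -c "
from cell import env
print(env.sign_off())"
```

```text
the job is handed in; nothing more can be done
None
```

The four low tabs were tipped clockwise from the post in one sweep and all lie flat; in the last picture the tall tab and three rear tabs still stand and the dial is in place, and I handed the job in at about 9.5 s on the robot's clock.

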